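# Tip a cover over against the wall of its terminal box and seat it

### The arm

A 7-joint arm with a two-finger parallel gripper is mounted at the origin on a cart in front of the work surface, level with it; the furniture and walls round the work are solid. World frame = base frame: x ahead of the robot, y to its left, z up, the work surface at z = 0. Lengths are in m, angles in degrees, forces in N, time in s.
With the tool pointing down it reaches from about 0.35 to 0.9 m from the base axis. Payload 7.2 kg.
Tool frame: the origin (TCP) lies on the centre line of the jaws, within the pads' length; the fingertips stand 14 mm ahead of it and the grasp point (between the pads) lies 5 mm behind it; z points along the fingers, y is the line along which they close (so a half turn about z gives the same grasp; the last joint's range is limited). The gripper opens to 85 mm and grips with 20 to 120 N. Pads are 22 mm wide; open, the fingers measure 114 mm over their backs; the gripper's body (76 mm by 85 mm) begins 54 mm behind the grasp point. The pads swing forward as they close: fully open they stand 13 mm farther back than shut.
Start: joints at [70.634, 23.554, -0.728, 91.456, 0.321, 64.991, -4.71], TCP at [0.167, -0.602, 0.208] pointing down, gripper open.
Joint ranges: [-169.25, 169.25], [-16.82, 113.86], [-84.01, 82.57], [7.8, 145.47], [-59.2, 239.2], [7.22, 106.19], [-163.78, 163.78]. Speed limits (degrees/s): [136.94, 136.94, 172.46, 172.46, 180, 180, 180].

### API

Orientations are given as a 3x3 rotation matrix whose columns are the frame's x, y, z axes.
In Python, from bench import r gives the robot as it stands.
- The arm moves only by the tool step_arm, never from a script. Its argument "deltas" is text: rows parted by semicolons, each of 7 numbers parted by spaces: the turn, a rotation vector about the world's x, y, z in rad, then the shift along the world's x, y, z in cm, then the opening, from 0 (shut) to 1 (fully open). A call has 1 to 12 rows; each row is the pose to reach, as a shift and turn from the pose commanded when the call began; what a row does not reach only later rows make up. A row lasts 1/8 s, in which the tool goes at most 62.5 mm and 10.7 degrees, less where a joint would pass 70% of its speed; a pose out of reach is approached as far as the arm can. A call with a gripper value outside its range is refused whole. The fingers move at their own pace and stop on an object; the grip force is fixed at half the most. Time passes only in rows, so rows that repeat a pose let the fingers close. It gives the time, the measured TCP pose, the force, the opening and the grip force at its end, in the units of the state.
- r.get_obs(): the state, without advancing time (a new reading comes with each control period).
- r.snapshot(name): name is "side" or "top" or "wrist"; returns the picture (384x512x3 uint8, red, green, blue); there is no depth.
- r.camera_params(name): a dict with "mtx" (3x3 intrinsics, pixels), "dist" ([k1, k2, p1, p2, k3] as OpenCV has them; the pictures are not rectified), "cam_to_world" (4x4, takes a point from camera to world coordinates). Camera axes: x right, y up, looking along -z (the intrinsics and any distortion apply to the point x, -y, -z); pixel columns grow to the right and rows downward; lengths in m; the calibration is good to about 2 mm. A picture is of the moment at which its call begins: read the wrist's pose just before it. camera_params takes no time and is no camera call; for the wrist camera it gives the pose at the moment of the call.
- r.sign_off(): hands the job in; it is judged then, once.
The state is a dict: "t": time; "qpos": joint angles; "dq": joint speeds; "joint_efforts": joint torques, N m; "ee_pos": TCP position; "orientation": TCP orientation; "ft_force": force on the tool from outside, world axes, zero at the start; "torque": the same for the moment, N m; "grip_width": finger opening in m; "grasp_force": force on a finger pad.
Only numpy, scipy, OpenCV 4.12 (cv2) and the standard library are available. Lean on these libraries where they do the work, as an engineer would, in place of code of your own. Each camera call takes 0.05 s, during which the arm holds its last target. There are 200 camera calls.

### The job

The cover of the terminal box lies in front of it inside up, too wide to be gripped. Push it up against the low front wall of the box, tip it over so that it lands on the box right way round, slide it back until its back edge is tucked under the lip and its front edge has dropped fully home behind the sill. Work lightly, by feel: the box only stands on the bench and must not be shoved out of its place, and the other things lying around stay where they are.

Things in the scene. Friction and masses are not known exactly. Their poses are not given: they have to be found in the camera images.
- control_box: Grey iron terminal box, 120 x 120 mm, loose on the bench (2.8 kg; slides if pushed sideways with more than about 14 N). Origin at the centre of its underside, z up. The cover lies before its low front wall (-x side); the back wall is on the +x side. Seat for the cover: a ledge at z = 19 mm, room 103 mm long (x = -51 to 52 mm); top of back wall, lip and cheeks z = 37.5 mm.
- front_wall (a point): Middle of the top outer edge of the box's front wall (box x = -60 mm, z = 22 mm); axes as the box. The wall is upright, 9 mm thick; its top, the sill, stands 3 mm above the ledge that the cover seats on.
- lip (a point): Middle of the lower front edge of the lip over the back of the seat (box x = 44 mm, z = 31.5 mm); the lip reaches 8 mm over the seat. Below it is a pocket for the cover's back edge: cheeks 105 mm apart from x = 26 mm back, the mouth flared to about 112 mm at x = 14 mm.
- seat (a point): Where the middle of the seated cover belongs: box x = 0.5, y = 0, z = 24 mm (play about 1.5 mm along, 2.5 mm across).
- cover: The cover: flat square bare-metal plate, 100 x 100 x 10 mm, 0.27 to 0.45 kg, edges rounded 1.5 mm, origin at mid-plate. It starts flat on the bench, 15 to 35 mm before the front wall, nearly square to it, up to 12 mm off its middle, inside up (black gasket line, four stud ends), own z up; turned over, own z points down. Leaning 30 degrees past upright over the sill it falls on to the box.
- cover_inside (a point): Middle of the cover's inner face, 5 mm from mid-plate. With its far edge held against the front wall by a push of some 8 to 12 N on the near edge, friction lets a finger carry the near edge up in an arc; the far edge stays at the foot of the wall and works up to 10 mm back from it as the plate stands up.
- pliers: red-handled pliers lying to the right of the box, 56 x 168 x 11 mm; stay where they are
- tape_measure: yellow tape measure, 36 x 84 x 70 mm, standing to the right of the box near the front of the bench; stays where it is
- screw_box: small carton, 61 x 100 x 46 mm, behind and to the right of the box; stays where it is
- nut: steel hex nut, 24 mm, beyond the box; stays where it is
- battery: AA cell, 14 x 51 mm, standing behind the box; stays where it is
- screwdriver: yellow-handled screwdriver, 29 x 193 x 30 mm, farther right near the front of the bench; stays where it is
- torch: black torch, 50 x 145 x 50 mm, farther right; stays where it is
- pencil: green pencil, 7 x 119 mm, farther right; stays where it is

How it is judged:
By the outcome, as a careful person would: the job done as asked, in the order asked, and still so for the second after the job is handed in, with the robot touching nothing.
It also fails if it takes over 72 s, if anything falls off the work surface, if the arm or the gripper's body presses on something with over 40 N, if the wrist force passes 120 N, or if a joint passes its speed limit or range.

## Working session

There is one attempt and no reset: what is moved stays moved. The work goes in short steps, Python scripts to look and compute and a tool call to move; the robot and the scene stay as the last step left them, time stands still between calls to the robot, and variables do not carry over. Pictures are saved under pics/ and viewed, at most 10 in all, crops included, and the job is handed in when it is done.

Besides the shell and the picture viewer there is one more tool, called after "Emit:" by a JSON object that holds its "op" and its "data", one argument or row to a line. step_arm: Moves the arm, as the interface text tells. Its arguments: {"type":"object","properties":{"deltas":{"type":"string"}},"required":["deltas"]}

```bash
mkdir -p pics; ls; python3 - <<'E'
from bench import r
import cv2,numpy as np
for n in("top","side"):
    cv2.imwrite(f"pics/{n}0.png",r.snapshot(n)[:,:,::-1])
    p=r.camera_params(n);print(n,np.round(p["mtx"],1).tolist(),p["dist"],np.round(p["cam_to_world"],3).tolist())
o=r.get_obs();print(o["t"],o["orientation"],o["ee_pos"],o["grip_width"])
E
```

```text
pics
top [[493.0, 0.0, 257.2], [0.0, 493.0, 189.8], [0.0, 0.0, 1.0]] [-0.082112  0.        0.        0.        0.      ] [[-0.341, 0.909, -0.238, 0.247], [-0.94, -0.329, 0.089, 0.077], [0.003, 0.254, 0.967, 1.345], [0.0, 0.0, 0.0, 1.0]]
side [[486.0, 0.0, 260.1], [0.0, 486.0, 195.1], [0.0, 0.0, 1.0]] [0.05715952 0.         0.         0.         0.        ] [[-1.0, -0.011, 0.009, 0.585], [0.014, -0.549, 0.835, 0.863], [-0.004, 0.836, 0.549, 0.645], [0.0, 0.0, 0.0, 1.0]]
0.1 [[ 9.63818130e-01  2.66560279e-01 -4.79811482e-04]
 [ 2.66560691e-01 -9.63817194e-01  1.34696008e-03]
 [-1.03404503e-04 -1.42612342e-03 -9.99998978e-01]] [ 0.16642592 -0.60194938  0.20723017] 0.08526522876072219
```

View pics/top0.png

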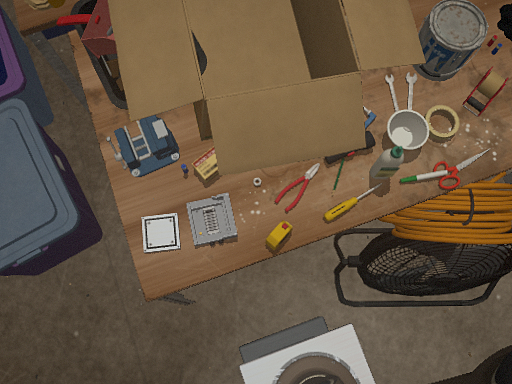

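View pics/side0.png

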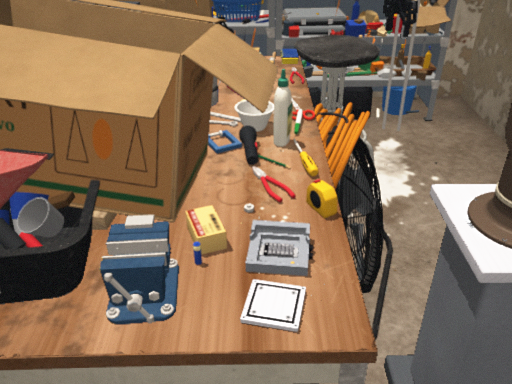

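The top view shows the white-faced cover at about (160,232), and the box to its right at about (211,218). In the side view the cover is at (275,305), in front of the box at (280,248). So the box's x axis points roughly along world -y. Next I'll measure the corners.

```bash
cat > h.py <<'E'
import cv2,numpy as np
from bench import r
def cast(n,uv,z,p=None):
    p=p or r.camera_params(n)
    u=cv2.undistortPoints(np.array(uv,float).reshape(-1,1,2),p["mtx"],np.array(p["dist"]))[:,0]
    T=np.array(p["cam_to_world"]);d=np.c_[u[:,0],-u[:,1],-np.ones(len(u))]@T[:3,:3].T;o=T[:3,3]
    return o+d*((z-o[2])/d[:,2])[:,None]
def proj(n,P,p=None):
    p=p or r.camera_params(n)
    T=np.linalg.inv(np.array(p["cam_to_world"]));c=np.array(P)@T[:3,:3].T+T[:3,3]
    c=c*[1,-1,-1];return cv2.projectPoints(c,np.zeros(3),np.zeros(3),p["mtx"],np.array(p["dist"]))[0][:,0]
E
python3 - <<'E'
from h import *
for n,roi in(("top",(125,195,70,75)),("side",(225,265,100,80))):
    im=cv2.imread(f"pics/{n}0.png");x,y,w,h=roi
    hsv=cv2.cvtColor(im,cv2.COLOR_BGR2HSV)
    m=((hsv[...,1]<60)&(hsv[...,2]>130)).astype(np.uint8)
    mm=np.zeros_like(m);mm[y:y+h,x:x+w]=m[y:y+h,x:x+w]
    cs,_=cv2.findContours(mm,cv2.RETR_EXTERNAL,cv2.CHAIN_APPROX_NONE)
    c=cv2.convexHull(max(cs,key=cv2.contourArea))
    q=cv2.approxPolyDP(c,6,True)[:,0]
    print(n,q.tolist(),cv2.contourArea(c))
    P=cast(n,q,.01);print(np.round(P*1000,1)[:,:2].tolist(),P.mean(0), np.linalg.norm(P-np.roll(P,1,0),axis=1))
t=cv2.resize(cv2.imread("pics/top0.png")[185:260,130:250],None,fx=5,fy=5,interpolation=2)
s=cv2.resize(cv2.imread("pics/side0.png")[205:335,225:330],None,fx=4,fy=4,interpolation=2)
cv2.imwrite("pics/c0.png",cv2.resize(np.vstack([t[:,:600],]),None,fx=1.3,fy=1.3));cv2.imwrite("pics/s0.png",s)
E
```

```text
top [[176, 213], [179, 247], [144, 251], [141, 217]] 1279.5
[[589.4, 187.7], [496.3, 208.7], [518.2, 302.2], [611.6, 282.8]] [0.55387335 0.24533624 0.01      ] [0.09766933 0.09536357 0.09603177 0.09540138]
side [[253, 279], [305, 287], [297, 330], [241, 322]] 2563.5
[[591.7, 183.9], [495.9, 206.7], [518.6, 307.2], [612.2, 288.4]] [0.55462236 0.24657043 0.01      ] [0.10646902 0.09847111 0.10300086 0.09554481]
```

View pics/c0.png

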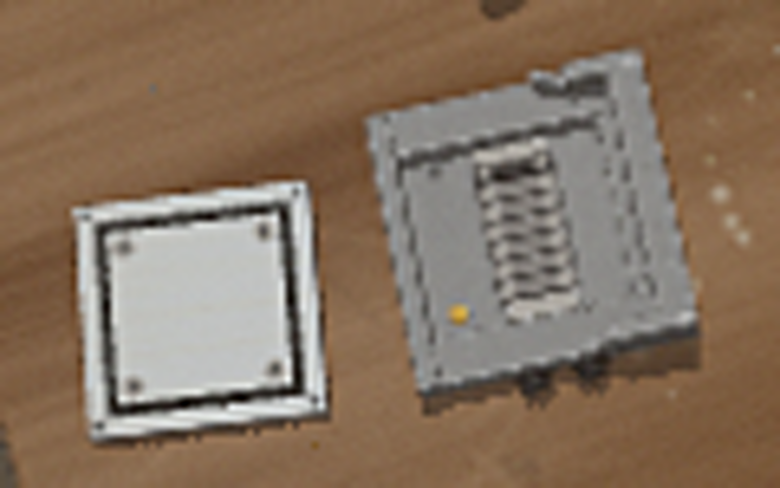

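View pics/s0.png

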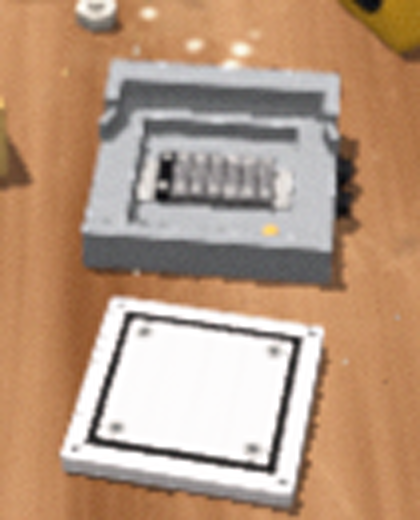

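The crops show the box's front top edge at top-view pixels (187,203.5) to (195.4,245.8) and side-view pixels (245.8,263) to (308.3,267.5). The back top corners are at top (228.5,192.7) and (237.2,235.8), side (253,221) and (310,224.5).

```bash
python3 - <<'E'
from h import *
for n,f,b in(("top",[(187.2,203.5),(195.4,245.8)],[(228.5,192.7),(237.2,235.8)]),("side",[(245.75,263.25),(308.25,267.5)],[(253,220.75),(310,224.5)])):
    F=cast(n,f,.022);B=cast(n,b,.0375);P=np.vstack([F,B])
    print(n,np.round(P*1000,1)[:,:2].tolist(),np.linalg.norm(F[0]-F[1]),np.linalg.norm((F.mean(0)-B.mean(0))[:2]),"front mid",F.mean(0),"ctr",P.mean(0))
    d=F[0]-F[1];e=B.mean(0)-F.mean(0)
    print("yaw of box x from wall normal",np.degrees(np.arctan2(-d[0],d[1])),"from fb",np.degrees(np.arctan2(e[1],e[0])))
print("cover dirs")
E
```

```text
top [[601.3, 149.4], [482.2, 164.7], [587.5, 32.7], [467.0, 49.8]] 0.12008027842973339 0.11670306788999553 front mid [0.54175079 0.15707228 0.022     ] ctr [0.53451872 0.09917065 0.02975   ]
yaw of box x from wall normal -97.32087106115593 from fb -97.11952361956234
side [[605.5, 153.0], [486.7, 167.1], [591.2, 36.8], [472.6, 52.1]] 0.11965682573881632 0.11646778133340586 front mid [0.54608901 0.1600475  0.022     ] ctr [0.53901329 0.10224508 0.02975   ]
yaw of box x from wall normal -96.77346674452185 from fb -96.97898232421313
cover dirs
```

Emit:
{"op": "step_arm", "data": {
  "deltas": "0 0 0.1 3 6 0 0.5; 0 0 0.25 6 12 0 0.5; 0 0 0.4 9 18 0 0.5; 0 0 0.55 12 24 0 0.5; 0 0 0.7 15 30 0 0.5; 0 0 0.85 18 36 0 0.5; 0 0 1 21 42 0 0.5; 0 0 1.1 24 48 0 0.5; 0 0 1.178 26 54 0 0.5; 0 0 1.178 28 60 0 0.5; 0 0 1.178 30 66 0 0.5; 0 0 1.178 32 72 0 0.5"
}}

```text
t: 1.6
ee_pos: [0.4743, 0.0819, 0.208]
orientation: [[0.123, 0.992, 0.0], [0.992, -0.123, -0.0], [-0.0, 0.0, -1.0]]
ft_force: [1.2, -1.4, 0.9]
grip_width: 0.0425
grasp_force: 0.0
```

Emit:
{"op": "step_arm", "data": {
  "deltas": "0 0 0 3 6 0 0.5; 0 0 0 5 12 -2 0.5; 0 0 0 7 17 -5 0.5; 0 0 0 7.7 20.5 -9 0.5; 0 0 0 7.7 20.5 -12 0.5; 0 0 0 7.7 20.5 -14.7 0.5; 0 0 0 7.7 20.5 -14.7 0.5; 0 0 0 7.7 20.5 -14.7 0.5"
}}

```text
t: 2.6
ee_pos: [0.5514, 0.2856, 0.0619]
orientation: [[0.123, 0.992, 0.001], [0.992, -0.123, 0.001], [0.001, 0.001, -1.0]]
ft_force: [0.8, -0.2, 0.2]
grip_width: 0.0425
grasp_force: 0.0
```

```bash
python3 - <<'E'
from h import *
o=r.get_obs();print(o["t"],np.round(o["orientation"],3).tolist(),o["ee_pos"],o["grip_width"],o["ft_force"],np.round(o["qpos"],1))
a=r.snapshot("side")[:,:,::-1];b=r.snapshot("wrist")[:,:,::-1]
a=cv2.resize(a[180:360,180:380],(400,360));cv2.imwrite("pics/v1.png",np.hstack([a,cv2.resize(b,(400,360))]))
E
```

```text
2.6 [[0.123, 0.992, 0.001], [0.992, -0.123, 0.001], [0.001, 0.001, -1.0]] [0.55142882 0.28558167 0.06191186] 0.042490805643073795 [ 0.8298151  -0.24119048  0.22285644] [ -6.6  36.9 -36.3  98.1  26.2  53.6 -60.3]
```

View pics/v1.png

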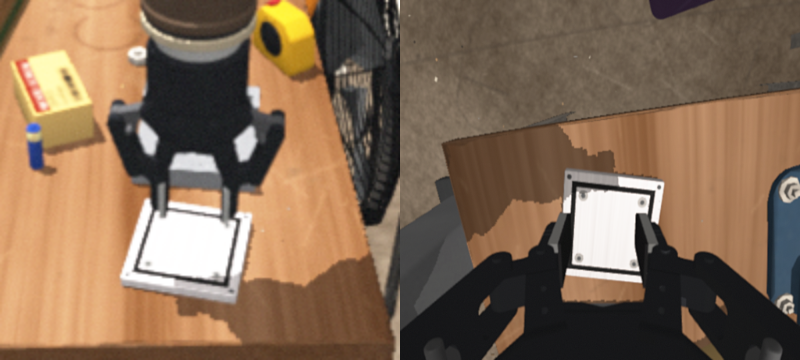

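The wrist and side views show the fingers still over the cover, because the move was rate-limited. I'll move another 1.3, 3.7 cm back, then descend and feel for the bench.

Emit:
{"op": "step_arm", "data": {
  "deltas": "0 0 0 1.3 3.7 0 0.5; 0 0 0 1.3 3.7 0 0.5; 0 0 0 1.3 3.7 -2 0.5; 0 0 0 1.3 3.7 -4 0.5; 0 0 0 1.3 3.7 -4 0.5; 0 0 0 1.3 3.7 -4 0.5"
}}

```text
t: 3.45
ee_pos: [0.564, 0.322, 0.0208]
orientation: [[0.123, 0.992, -0.0], [0.992, -0.123, -0.0], [-0.0, -0.0, -1.0]]
ft_force: [0.4, -0.0, 0.5]
grip_width: 0.0424
grasp_force: 0.0
```

Emit:
{"op": "step_arm", "data": {
  "deltas": "0 0 0 0 0 -0.2 0.5; 0 0 0 0 0 -0.3 0.5;0 0 0 0 0 -0.4 0.5;0 0 0 0 0 -0.5 0.5;0 0 0 0 0 -0.6 0.5;0 0 0 0 0 -0.6 0.5"
}}

```text
t: 4.2
ee_pos: [0.564, 0.3223, 0.0149]
orientation: [[0.123, 0.992, -0.0], [0.992, -0.123, -0.0], [-0.0, -0.0, -1.0]]
ft_force: [0.5, 0.3, 0.4]
grip_width: 0.0424
grasp_force: 0.0
```

Emit:
{"op": "step_arm", "data": {
  "deltas": "0 0 0 0 0 -0.1 0.5; 0 0 0 0 0 -0.2 0.5;0 0 0 0 0 -0.3 0.5;0 0 0 0 0 -0.3 0.5"
}}

```text
t: 4.7
ee_pos: [0.564, 0.3222, 0.0119]
orientation: [[0.123, 0.992, -0.0], [0.992, -0.123, -0.0], [-0.0, -0.0, -1.0]]
ft_force: [0.6, -0.4, 0.6]
grip_width: 0.0427
grasp_force: 0.0
```

Emit:
{"op": "step_arm", "data": {
  "deltas": "0 0 0 0 0 -0.1 0.5; 0 0 0 0 0 -0.2 0.5;0 0 0 0 0 -0.3 0.5;0 0 0 0 0 -0.3 0.5"
}}

```text
t: 5.2
ee_pos: [0.564, 0.3222, 0.0089]
orientation: [[0.123, 0.992, -0.0], [0.992, -0.123, -0.0], [-0.0, -0.0, -1.0]]
ft_force: [0.1, -0.2, 0.2]
grip_width: 0.0425
grasp_force: 0.0
```

Emit:
{"op": "step_arm", "data": {
  "deltas": "0 0 0 -0.05 -0.4 0 0.5; 0 0 0 -0.1 -0.8 0 0.5; 0 0 0 -0.15 -1.2 0 0.5; 0 0 0 -0.2 -1.6 0 0.5; 0 0 0 -0.25 -2 0 0.5; 0 0 0 -0.3 -2.4 0 0.5; 0 0 0 -0.34 -2.8 0 0.5; 0 0 0 -0.39 -3.2 0 0.5; 0 0 0 -0.44 -3.6 0 0.5; 0 0 0 -0.49 -4 0 0.5; 0 0 0 -0.54 -4.4 0 0.5; 0 0 0 -0.54 -4.4 0 0.5"
}}

```text
t: 6.7
ee_pos: [0.5587, 0.2778, 0.009]
orientation: [[0.123, 0.992, 0.0], [0.992, -0.123, -0.0], [-0.0, 0.0, -1.0]]
ft_force: [-0.4, -0.1, -0.4]
grip_width: 0.0425
grasp_force: 0.0
```

```bash
python3 - <<'E'
from h import *
o=r.get_obs();print(o["t"],o["ee_pos"],o["ft_force"])
a=r.snapshot("top")[:,:,::-1];b=r.snapshot("side")[:,:,::-1]
cv2.imwrite("pics/v2.png",np.hstack([cv2.resize(a[175:265,130:230],(400,360)),cv2.resize(b[200:340,210:365],(399,360))]))
E
```

```text
6.7 [0.55871246 0.27780004 0.00898919] [-0.42945558 -0.06527548 -0.41225824]
```

View pics/v2.png

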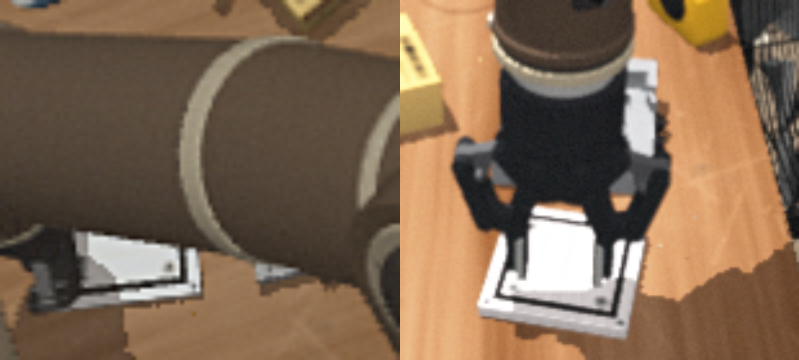

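The side view shows both fingertips over the plate at about crop (520,290), and the cover's near-left corner hasn't moved. So the tips are higher than I assumed and passed over it. I'll work out their height.

```bash
python3 - <<'E'
from h import *
uv=[(210+(520-400)*155/399,200+290*140/360),(210+(605-400)*155/399,200+292*140/360)]
for z in(0,.01,.02,.03):print(z,np.round(cast("side",uv,z),4).tolist())
print(r.camera_params("side")["cam_to_world"][:3,3])
E
```

```text
0 [[0.5856, 0.2588, 0.0], [0.5276, 0.2616, 0.0]]
0.01 [[0.5856, 0.2682, 0.01], [0.5285, 0.2709, 0.01]]
0.02 [[0.5856, 0.2776, 0.02], [0.5293, 0.2802, 0.02]]
0.03 [[0.5856, 0.2869, 0.03], [0.5302, 0.2895, 0.03]]
[0.58518997 0.86269094 0.64525208]
```

Emit:
{"op": "step_arm", "data": {
  "deltas": "0 0 0 0 0 1 0.5; 0 0 0 0 0 2 0.5; 0 0 0 0.5 2.5 2 0.5; 0 0 0 0.54 4.4 2 0.5; 0 0 0 0.54 4.4 0 0.5; 0 0 0 0.54 4.4 -0.2 0.5; 0 0 0 0.54 4.4 -0.4 0.5;0 0 0 0.54 4.4 -0.4 0.5"
}}

```text
t: 7.8
ee_pos: [0.5642, 0.3216, 0.0048]
orientation: [[0.123, 0.992, -0.0], [0.992, -0.123, -0.0], [-0.0, -0.0, -1.0]]
ft_force: [-0.1, -0.5, -0.3]
grip_width: 0.0425
grasp_force: 0.0
```

Emit:
{"op": "step_arm", "data": {
  "deltas": "0 0 0 0 0 -0.1 0.5; 0 0 0 0 0 -0.2 0.5;0 0 0 0 0 -0.3 0.5;0 0 0 0 0 -0.3 0.5"
}}

```text
t: 8.3
ee_pos: [0.564, 0.3223, 0.002]
orientation: [[0.123, 0.992, -0.0], [0.992, -0.123, -0.0], [-0.0, -0.0, -1.0]]
ft_force: [-0.7, -0.7, -0.1]
grip_width: 0.0425
grasp_force: 0.0
```

Emit:
{"op": "step_arm", "data": {
  "deltas": "0 0 0 0 0 -0.1 0.5; 0 0 0 0 0 -0.2 0.5;0 0 0 0 0 -0.3 0.5;0 0 0 0 0 -0.3 0.5"
}}

```text
t: 8.8
ee_pos: [0.5639, 0.3223, -0.0011]
orientation: [[0.123, 0.992, -0.0], [0.992, -0.123, -0.0], [-0.0, -0.0, -1.0]]
ft_force: [0.6, -0.6, -0.7]
grip_width: 0.0426
grasp_force: 0.0
```

Emit:
{"op": "step_arm", "data": {
  "deltas": "0 0 0 0 0 -0.1 0.5; 0 0 0 0 0 -0.2 0.5;0 0 0 0 0 -0.3 0.5;0 0 0 0 0 -0.3 0.5"
}}

```text
t: 9.3
ee_pos: [0.5639, 0.3222, -0.0041]
orientation: [[0.123, 0.992, -0.0], [0.992, -0.123, -0.0], [-0.0, -0.0, -1.0]]
ft_force: [-0.2, 0.7, -0.3]
grip_width: 0.0427
grasp_force: 0.0
```

```bash
python3 - <<'E'
from h import *
o=r.get_obs();print(o["t"],o["ee_pos"],o["ft_force"])
b=r.snapshot("side")[:,:,::-1]
cv2.imwrite("pics/v3.png",cv2.resize(b[220:350,200:360],(800,600)[:2]))
E
```

```text
9.3 [ 0.56394505  0.32222102 -0.00412179] [-0.15704819  0.65146298 -0.30986627]
```

View pics/v3.png

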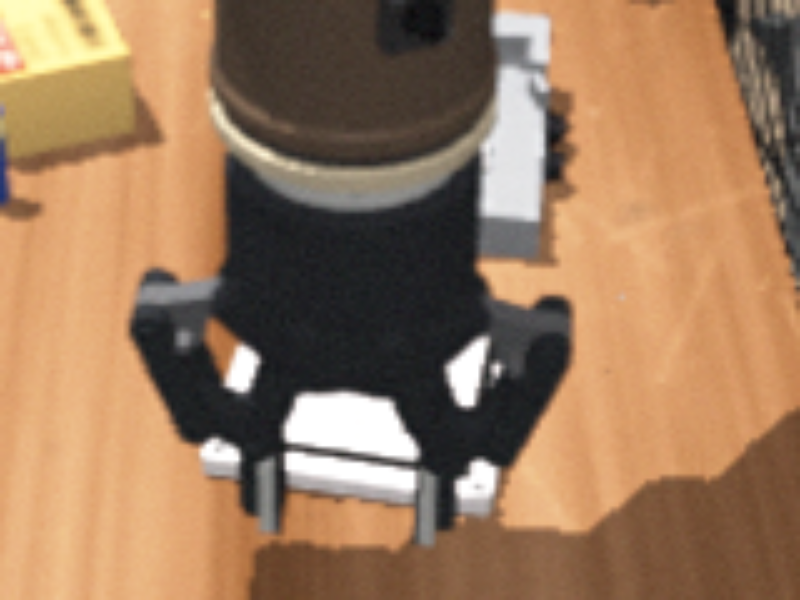

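The side view shows both fingertips just behind the near edge, at about (268,530) and (427,543). They still clear the bench, so I'll keep lowering by feel.

Emit:
{"op": "step_arm", "data": {
  "deltas": "0 0 0 0 0 -0.1 0.5; 0 0 0 0 0 -0.2 0.5;0 0 0 0 0 -0.3 0.5;0 0 0 0 0 -0.3 0.5"
}}

```text
t: 9.85
ee_pos: [0.564, 0.3222, -0.0071]
orientation: [[0.123, 0.992, -0.0], [0.992, -0.123, -0.0], [-0.0, -0.0, -1.0]]
ft_force: [-0.0, 0.8, 0.1]
grip_width: 0.0427
grasp_force: 0.0
```

```bash
python3 - <<'E'
from h import *
for uv in([(253.6,334.8),(285.4,337.6)],):
  for z in(0,.01,.015,.02):print(z,np.round(cast("side",uv,z),4).tolist())
E
```

```text
0 [[0.591, 0.3075, 0.0], [0.5381, 0.3142, 0.0]]
0.01 [[0.5909, 0.3161, 0.01], [0.5388, 0.3227, 0.01]]
0.015 [[0.5909, 0.3204, 0.015], [0.5392, 0.327, 0.015]]
0.02 [[0.5908, 0.3247, 0.02], [0.5395, 0.3312, 0.02]]
```

Emit:
{"op": "step_arm", "data": {
  "deltas": "0 0 0 0 0 -0.1 0.5; 0 0 0 0 0 -0.2 0.5;0 0 0 0 0 -0.3 0.5;0 0 0 0 0 -0.3 0.5"
}}

```text
t: 10.35
ee_pos: [0.5639, 0.3223, -0.0101]
orientation: [[0.123, 0.992, -0.0], [0.992, -0.123, -0.0], [-0.0, -0.0, -1.0]]
ft_force: [0.4, -0.7, -0.4]
grip_width: 0.0427
grasp_force: 0.0
```

Emit:
{"op": "step_arm", "data": {
  "deltas": "0 0 0 0 0 -0.1 0.5; 0 0 0 0 0 -0.2 0.5;0 0 0 0 0 -0.2 0.5"
}}

```text
t: 10.72
ee_pos: [0.564, 0.3222, -0.0121]
orientation: [[0.123, 0.992, -0.0], [0.992, -0.123, -0.0], [-0.0, -0.0, -1.0]]
ft_force: [-0.1, -0.1, -0.2]
grip_width: 0.0429
grasp_force: 0.0
```

Emit:
{"op": "step_arm", "data": {
  "deltas": "0 0 0 0 0 -0.1 0.5; 0 0 0 0 0 -0.2 0.5;0 0 0 0 0 -0.2 0.5"
}}

```text
t: 11.1
ee_pos: [0.5639, 0.3223, -0.0141]
orientation: [[0.123, 0.992, -0.0], [0.992, -0.123, -0.0], [-0.0, -0.0, -1.0]]
ft_force: [0.3, 0.3, -0.4]
grip_width: 0.0429
grasp_force: 0.0
```

Emit:
{"op": "step_arm", "data": {
  "deltas": "0 0 0 0 0 -0.1 0.5; 0 0 0 0 0 -0.15 0.5;0 0 0 0 0 -0.15 0.5"
}}

```text
t: 11.48
ee_pos: [0.564, 0.3223, -0.0155]
orientation: [[0.123, 0.992, -0.0], [0.992, -0.123, -0.0], [-0.0, -0.0, -1.0]]
ft_force: [-0.9, 0.6, -0.2]
grip_width: 0.0431
grasp_force: 0.0
```

Emit:
{"op": "step_arm", "data": {
  "deltas": "0 0 0 -0.04 -0.3 0 0.5; 0 0 0 -0.07 -0.6 0 0.5; 0 0 0 -0.11 -0.9 0 0.5; 0 0 0 -0.15 -1.2 0 0.5; 0 0 0 -0.18 -1.5 0 0.5; 0 0 0 -0.22 -1.8 0 0.5; 0 0 0 -0.26 -2.1 0 0.5; 0 0 0 -0.29 -2.4 0 0.5"
}}

```text
t: 12.48
ee_pos: [0.5614, 0.299, -0.015]
orientation: [[0.122, 0.992, 0.001], [0.992, -0.122, 0.001], [0.001, 0.001, -1.0]]
ft_force: [0.1, 2.3, 3.5]
grip_width: 0.0428
grasp_force: 1.6
```

```bash
python3 - <<'E'
from h import *
o=r.get_obs();print(o["t"],o["ee_pos"],o["ft_force"])
b=r.snapshot("side")[:,:,::-1]
cv2.imwrite("pics/v4.png",cv2.resize(b[220:350,200:360],(800,600)[:2]))
E
```

```text
12.475 [ 0.56136945  0.29896003 -0.01501809] [0.11878445 2.32794724 3.47214562]
```

View pics/v4.png

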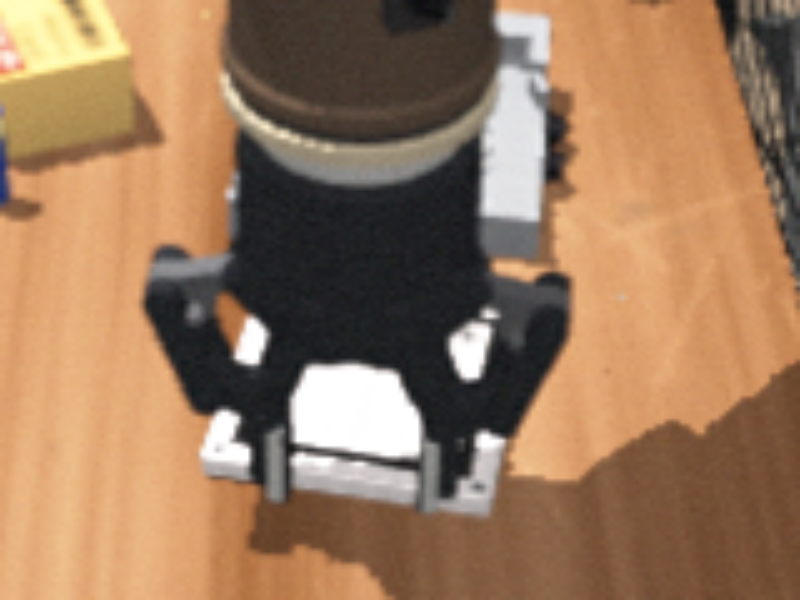

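The side view shows the tips sitting on top of the cover's near edge, at (275,500) and (430,510), with Fz of 3.5 N. So the tip is at z≈10 mm when the TCP reads -15 mm. I'll back off, go lower, and push again.

Emit:
{"op": "step_arm", "data": {
  "deltas": "0 0 0 0 0 0.3 0.5; 0 0 0 0.29 2.4 0.3 0.5; 0 0 0 0.29 2.4 0.3 0.5; 0 0 0 0.29 2.4 -0.3 0.5; 0 0 0 0.29 2.4 -0.5 0.5;0 0 0 0.29 2.4 -0.6 0.5;0 0 0 0.29 2.4 -0.7 0.5;0 0 0 0.29 2.4 -0.7 0.5"
}}

```text
t: 13.52
ee_pos: [0.5641, 0.3221, -0.0225]
orientation: [[0.123, 0.992, 0.0], [0.992, -0.123, -0.0], [-0.0, 0.0, -1.0]]
ft_force: [-0.9, -0.5, -0.6]
grip_width: 0.043
grasp_force: 0.0
```

Emit:
{"op": "step_arm", "data": {
  "deltas": "0 0 0 0 0 -0.1 0.5; 0 0 0 0 0 -0.15 0.5;0 0 0 0 0 -0.15 0.5"
}}

```text
t: 13.9
ee_pos: [0.564, 0.3223, -0.024]
orientation: [[0.123, 0.992, -0.0], [0.992, -0.123, -0.0], [-0.0, -0.0, -1.0]]
ft_force: [0.2, -0.1, -0.2]
grip_width: 0.0429
grasp_force: 0.0
```

Emit:
{"op": "step_arm", "data": {
  "deltas": "0 0 0 -0.04 -0.3 0 0.5; 0 0 0 -0.07 -0.6 0 0.5; 0 0 0 -0.11 -0.9 0 0.5; 0 0 0 -0.15 -1.2 0 0.5; 0 0 0 -0.18 -1.5 0 0.5; 0 0 0 -0.22 -1.8 0 0.5; 0 0 0 -0.26 -2.1 0 0.5; 0 0 0 -0.29 -2.4 0 0.5"
}}

```text
t: 14.9
ee_pos: [0.561, 0.2984, -0.024]
orientation: [[0.122, 0.992, -0.0], [0.992, -0.122, 0.0], [0.0, -0.0, -1.0]]
ft_force: [-0.8, 1.7, -1.1]
grip_width: 0.0424
grasp_force: 0.9
```

Emit:
{"op": "step_arm", "data": {
  "deltas": "0 0 0 -0.04 -0.3 0 0.5; 0 0 0 -0.07 -0.6 0 0.5; 0 0 0 -0.11 -0.9 0 0.5; 0 0 0 -0.15 -1.2 0 0.5"
}}

```text
t: 15.4
ee_pos: [0.5598, 0.2861, -0.024]
orientation: [[0.123, 0.992, 0.0], [0.992, -0.123, 0.0], [0.0, 0.0, -1.0]]
ft_force: [0.3, 1.3, -0.4]
grip_width: 0.0431
grasp_force: 0.9
```

Emit:
{"op": "step_arm", "data": {
  "deltas": "0 0 0 -0.03 -0.25 0 0.5; 0 0 0 -0.06 -0.5 0 0.5; 0 0 0 -0.1 -0.8 0 0.5; 0 0 0 -0.12 -1 0 0.5;0 0 0 -0.12 -1 0 0.5"
}}

```text
t: 16.02
ee_pos: [0.5584, 0.2758, -0.024]
orientation: [[0.123, 0.992, -0.0], [0.992, -0.123, -0.001], [-0.001, 0.0, -1.0]]
ft_force: [0.4, 0.5, 0.6]
grip_width: 0.0426
grasp_force: 0.3
```

Emit:
{"op": "step_arm", "data": {
  "deltas": "0 0 0 -0.01 -0.1 0 0.5; 0 0 0 -0.03 -0.2 0 0.5; 0 0 0 -0.04 -0.3 0 0.5; 0 0 0 -0.04 -0.3 0 0.5"
}}

```text
t: 16.52
ee_pos: [0.558, 0.2732, -0.024]
orientation: [[0.123, 0.992, 0.0], [0.992, -0.123, -0.0], [-0.0, 0.0, -1.0]]
ft_force: [-0.0, 1.4, 0.3]
grip_width: 0.0424
grasp_force: 0.8
```

Emit:
{"op": "step_arm", "data": {
  "deltas": "0 0 0 -0.01 -0.1 0 0.5; 0 0 0 -0.03 -0.2 0 0.5; 0 0 0 -0.04 -0.3 0 0.5; 0 0 0 -0.04 -0.3 0 0.5"
}}

```text
t: 17.02
ee_pos: [0.5577, 0.2702, -0.024]
orientation: [[0.123, 0.992, 0.0], [0.992, -0.123, 0.0], [0.0, 0.0, -1.0]]
ft_force: [-0.4, 1.7, -0.1]
grip_width: 0.0427
grasp_force: 1.0
```

Emit:
{"op": "step_arm", "data": {
  "deltas": "0 0 0 -0.01 -0.05 0 0.5; 0 0 0 -0.01 -0.1 0 0.5; 0 0 0 -0.02 -0.15 0 0.5; 0 0 0 -0.02 -0.15 0 0.5"
}}

```text
t: 17.52
ee_pos: [0.5577, 0.2701, -0.0237]
orientation: [[0.122, 0.993, 0.001], [0.992, -0.122, 0.002], [0.002, 0.001, -1.0]]
ft_force: [2.1, 5.7, -2.0]
grip_width: 0.0428
grasp_force: 2.9
```

Emit:
{"op": "step_arm", "data": {
  "deltas": "0 0 0 0 -0.05 0 0.5; 0 0 0 -0.01 -0.1 0 0.5; 0 0 0 -0.01 -0.1 0 0.5; 0 0 0 -0.01 -0.1 0 0.5"
}}

```text
t: 18.02
ee_pos: [0.5577, 0.2702, -0.0235]
orientation: [[0.122, 0.993, 0.001], [0.993, -0.122, 0.004], [0.004, 0.001, -1.0]]
ft_force: [1.9, 8.0, -1.9]
grip_width: 0.0424
grasp_force: 3.9
```

Emit:
{"op": "step_arm", "data": {
  "deltas": "0 0 0 0 -0.06 0.1 0.5; 0 0 0 0 -0.06 0.3 0.5; 0 0 0 0 -0.04 0.5 0.5; 0 0 0 0 -0.03 0.7 0.5; 0 0 0 0 -0.02 0.9 0.5"
}}

```text
t: 18.65
ee_pos: [0.5576, 0.27, -0.0144]
orientation: [[0.122, 0.993, 0.001], [0.993, -0.122, 0.003], [0.004, 0.001, -1.0]]
ft_force: [0.8, 8.4, -1.2]
grip_width: 0.0427
grasp_force: 3.7
```

```bash
cat > chk.py <<'E'
from h import *
import sys
# lowest bright pixels of cover near edge in the side view vs predicted near lower corners for tilt angles
bc=np.array([.537,.1007]);ex=np.array([-.122,-.993]);ey=np.array([.993,-.122])
def W(bx,by,z): return np.r_[bc+bx*ex+by*ey,z]
b=r.snapshot("side");hsv=cv2.cvtColor(b,cv2.COLOR_RGB2HSV);m=(hsv[...,1]<60)&(hsv[...,2]>110)
for c in list(range(246,254,2))+list(range(290,302,2)):
    q=np.where(m[255:345,c])[0]+255
    print(c,q.min() if len(q) else None,q.max() if len(q) else None,end=" | ")
print()
for t in (0,5,10,20,30,45,60,75,90,100):
    a=np.radians(t);X=-.060-(.1*np.cos(a)+.01*max(np.sin(a),0))
    print(t,np.round(proj("side",[W(X,-.05,.1*np.sin(a)),W(X,.05,.1*np.sin(a))]),0).tolist())
o=r.get_obs();print(o["t"],o["ee_pos"],o["ft_force"])
E
python3 chk.py
```

```text
246 257 306 | 248 255 306 | 250 272 306 | 252 275 302 | 290 None None | 292 278 286 | 294 279 309 | 296 258 310 | 298 255 309 | 300 255 283 | 
0 [[302.0, 315.0], [245.0, 311.0]]
5 [[302.0, 312.0], [245.0, 307.0]]
10 [[302.0, 308.0], [245.0, 304.0]]
20 [[302.0, 300.0], [245.0, 296.0]]
30 [[303.0, 291.0], [245.0, 287.0]]
45 [[304.0, 276.0], [246.0, 272.0]]
60 [[305.0, 262.0], [247.0, 258.0]]
75 [[305.0, 249.0], [249.0, 245.0]]
90 [[306.0, 238.0], [251.0, 235.0]]
100 [[306.0, 233.0], [252.0, 229.0]]
18.7 [ 0.55769921  0.26998917 -0.01417503] [ 1.60460059  6.18282585 -1.80404175]
```

The cover's near edge is about 9 mm up, tilted roughly 5°, so friction is holding. I'll continue the arc.

Emit:
{"op": "step_arm", "data": {
  "deltas": "0 0 0 0 -0.04 0.3 0.5; 0 0 0 0 -0.06 0.6 0.5; 0 0 0 -0.01 -0.08 0.9 0.5; 0 0 0 -0.01 -0.11 1.2 0.5; 0 0 0 -0.02 -0.15 1.5 0.5; 0 0 0 -0.02 -0.19 1.7 0.5"
}}

```text
t: 19.45
ee_pos: [0.5574, 0.2678, 0.0027]
orientation: [[0.122, 0.993, 0.001], [0.993, -0.122, 0.003], [0.003, 0.001, -1.0]]
ft_force: [0.6, 7.1, -0.5]
grip_width: 0.0431
grasp_force: 3.3
```

```bash
python3 chk.py | grep -v ']]'
```

```text
246 255 298 | 248 262 298 | 250 266 298 | 252 268 294 | 290 None None | 292 271 277 | 294 270 302 | 296 268 302 | 298 265 302 | 300 255 275 | 
19.5 [0.55741162 0.26774319 0.00289289] [-1.04241778  6.81441502 -0.87713662]
```

Emit:
{"op": "step_arm", "data": {
  "deltas": "0 0 0 -0.01 -0.09 0.4 0.5; 0 0 0 -0.02 -0.18 0.8 0.5; 0 0 0 -0.03 -0.3 1.15 0.5; 0 0 0 -0.05 -0.43 1.5 0.5; 0 0 0 -0.07 -0.58 1.9 0.5; 0 0 0 -0.09 -0.74 2.25 0.5; 0 0 0 -0.12 -0.94 2.6 0.5; 0 0 0 -0.14 -1.14 2.95 0.5"
}}

```text
t: 20.5
ee_pos: [0.5559, 0.2555, 0.0322]
orientation: [[0.122, 0.993, 0.001], [0.993, -0.122, 0.002], [0.002, 0.001, -1.0]]
ft_force: [0.6, 5.2, 0.1]
grip_width: 0.0428
grasp_force: 2.3
```

```bash
python3 chk.py | grep -v ']]'
```

```text
246 271 281 | 248 269 281 | 250 255 281 | 252 255 281 | 290 None None | 292 None None | 294 255 285 | 296 255 285 | 298 255 285 | 300 255 285 | 
20.55 [0.55597291 0.25521089 0.03251231] [-1.18059872  4.6560186   2.92881189]
```

Emit:
{"op": "step_arm", "data": {
  "deltas": "0 0 0 -0.03 -0.23 0.35 0.5; 0 0 0 -0.06 -0.46 0.7 0.5; 0 0 0 -0.09 -0.71 1 0.5; 0 0 0 -0.12 -0.97 1.3 0.5; 0 0 0 -0.15 -1.25 1.6 0.5; 0 0 0 -0.19 -1.55 1.9 0.5; 0 0 0 -0.23 -1.85 2.15 0.5; 0 0 0 -0.27 -2.18 2.4 0.5; 0 0 0 -0.31 -2.5 2.65 0.5; 0 0 0 -0.35 -2.85 2.9 0.5"
}}

```text
t: 21.8
ee_pos: [0.5524, 0.226, 0.061]
orientation: [[0.122, 0.992, 0.001], [0.992, -0.122, 0.0], [0.001, 0.001, -1.0]]
ft_force: [-0.1, 3.8, 6.0]
grip_width: 0.043
grasp_force: 3.3
```

```bash
python3 chk.py | grep -v ']]'
```

```text
246 255 270 | 248 255 271 | 250 255 273 | 252 255 273 | 290 255 277 | 292 264 277 | 294 263 277 | 296 255 277 | 298 255 277 | 300 255 277 | 
21.85 [0.55248832 0.22540959 0.06129693] [-0.42647148  5.15287943  6.18511841]
```

```bash
python3 - <<'E'
from chk import *
print(proj("side",[W(-.06,-.06,0),W(-.06,.06,0),W(-.06,.06,.022),W(-.07,.05,0)]))
cv2.imwrite("pics/v5.png",cv2.resize(b[190:320,200:360,::-1],(800,600)))
E
```

```text
246 255 268 | 248 255 271 | 250 255 273 | 252 255 274 | 290 255 277 | 292 264 277 | 294 263 277 | 296 255 277 | 298 255 277 | 300 255 277 | 
0 [[302.0, 315.0], [245.0, 311.0]]
5 [[302.0, 312.0], [245.0, 307.0]]
10 [[302.0, 308.0], [245.0, 304.0]]
20 [[302.0, 300.0], [245.0, 296.0]]
30 [[303.0, 291.0], [245.0, 287.0]]
45 [[304.0, 276.0], [246.0, 272.0]]
60 [[305.0, 262.0], [247.0, 258.0]]
75 [[305.0, 249.0], [249.0, 245.0]]
90 [[306.0, 238.0], [251.0, 235.0]]
100 [[306.0, 233.0], [252.0, 229.0]]
21.9 [0.55241298 0.2256695  0.06116085] [-0.32792997  4.24752298  5.60923659]
[[308.72002919 276.31358682]
 [246.79437749 271.82338591]
 [246.58279659 263.22884078]
 [251.25980212 275.71919444]]
```

View pics/v5.png

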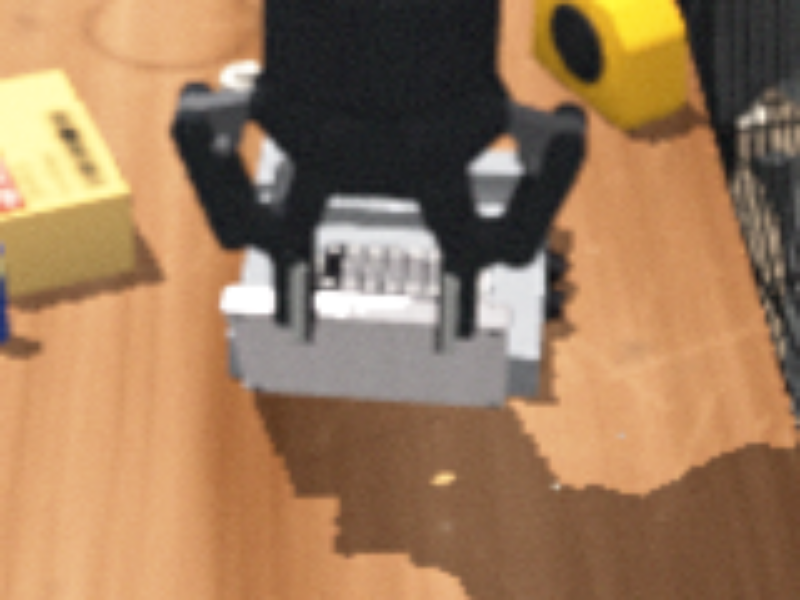

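The view shows the plate at about 60° with the fingertips bearing on its near edge, at (295,335) and (450,345). The lateral offset is only a few mm. I'll carry it on to just past upright, where it can lean on the sill by itself.

Emit:
{"op": "step_arm", "data": {
  "deltas": "0 0 0 -0.05 -0.37 0.2 0.5; 0 0 0 -0.09 -0.75 0.37 0.5; 0 0 0 -0.14 -1.15 0.53 0.5; 0 0 0 -0.19 -1.53 0.66 0.5; 0 0 0 -0.24 -1.93 0.77 0.5;0 0 0 -0.29 -2.34 0.87 0.5"
}}

```text
t: 22.65
ee_pos: [0.5499, 0.2032, 0.0707]
orientation: [[0.122, 0.992, 0.002], [0.992, -0.122, 0.001], [0.001, 0.002, -1.0]]
ft_force: [-0.6, 5.3, 12.1]
grip_width: 0.0424
grasp_force: 6.9
```

Emit:
{"op": "step_arm", "data": {
  "deltas": "0 0 0 -0.05 -0.42 0.1 0.5; 0 0 0 -0.1 -0.84 0.17 0.5; 0 0 0 -0.15 -1.27 0.21 0.5; 0 0 0 -0.21 -1.7 0.24 0.5"
}}

```text
t: 23.15
ee_pos: [0.5479, 0.1857, 0.0736]
orientation: [[0.123, 0.992, 0.002], [0.992, -0.123, 0.0], [0.0, 0.002, -1.0]]
ft_force: [-3.8, 3.5, 19.1]
grip_width: 0.0428
grasp_force: 9.6
```

Emit:
{"op": "step_arm", "data": {
  "deltas": "0 0 0 -0.02 -0.2 0.17 0.5; 0 0 0 -0.05 -0.45 0.22 0.5; 0 0 0 -0.1 -0.85 0.25 0.5"
}}

```text
t: 23.52
ee_pos: [0.5464, 0.1757, 0.0746]
orientation: [[0.123, 0.992, 0.0], [0.992, -0.123, -0.002], [-0.001, 0.001, -1.0]]
ft_force: [-1.1, 2.7, 8.8]
grip_width: 0.0427
grasp_force: 4.2
```

Emit:
{"op": "step_arm", "data": {
  "deltas": "0 0 0 -0.05 -0.4 0 0.5; 0 0 0 -0.1 -0.8 -0.03 0.5; 0 0 0 -0.15 -1.2 -0.08 0.5; 0 0 0 -0.18 -1.5 -0.12 0.5"
}}

```text
t: 24.02
ee_pos: [0.5448, 0.1603, 0.0738]
orientation: [[0.124, 0.992, 0.001], [0.992, -0.124, -0.002], [-0.002, 0.001, -1.0]]
ft_force: [-1.3, -0.9, 13.0]
grip_width: 0.043
grasp_force: 6.2
```

```bash
python3 - <<'E'
from chk import *
cv2.imwrite("pics/v6.png",cv2.resize(b[190:320,200:360,::-1],(800,600)))
E
```

```text
246 257 263 | 248 255 273 | 250 255 275 | 252 255 275 | 290 255 278 | 292 255 278 | 294 255 279 | 296 255 279 | 298 255 279 | 300 255 279 | 
0 [[302.0, 315.0], [245.0, 311.0]]
5 [[302.0, 312.0], [245.0, 307.0]]
10 [[302.0, 308.0], [245.0, 304.0]]
20 [[302.0, 300.0], [245.0, 296.0]]
30 [[303.0, 291.0], [245.0, 287.0]]
45 [[304.0, 276.0], [246.0, 272.0]]
60 [[305.0, 262.0], [247.0, 258.0]]
75 [[305.0, 249.0], [249.0, 245.0]]
90 [[306.0, 238.0], [251.0, 235.0]]
100 [[306.0, 233.0], [252.0, 229.0]]
24.075 [0.54468802 0.1596532  0.07369731] [-2.19793373 -0.52387341 12.49741483]
```

The numbers indicate about 12° past upright: the foot has worked back from the wall and Fy has reversed. I'll lift off, go round behind the plate, and push its outer face.

Emit:
{"op": "step_arm", "data": {
  "deltas": "0 0 0 0 0 0.2 0.5; 0 0 0 0 0 0.5 0.5; 0 0 0 0 0 1.5 0.5; 0 0 0 0 0 3 0.5; 0 0 0 0.24 2 3 0.5; 0 0 0 0.49 4 3 0.5; 0 0 0 0.49 4 1 0.5; 0 0 0 0.49 4 -1 0.5; 0 0 0 0.49 4 -2 0.5;0 0 0 0.49 4 -2 0.5"
}}

```text
t: 25.32
ee_pos: [0.5485, 0.201, 0.0513]
orientation: [[0.123, 0.992, -0.003], [0.992, -0.123, -0.001], [-0.001, -0.002, -1.0]]
ft_force: [-0.0, 0.1, 1.3]
grip_width: 0.0426
grasp_force: 0.0
```

```bash
python3 - <<'E'
from h import *
b=r.snapshot("side");a=r.snapshot("top")
cv2.imwrite("pics/v7.png",np.hstack([cv2.resize(b[190:320,200:360,::-1],(400,325)),cv2.resize(a[175:265,130:250,::-1],(400,325))]))
o=r.get_obs();print(o["t"],o["ee_pos"],o["ft_force"])
E
```

```text
25.425 [0.54948704 0.20170575 0.05291492] [ 0.70702267 -0.00765263  0.41794865]
```

View pics/v7.png

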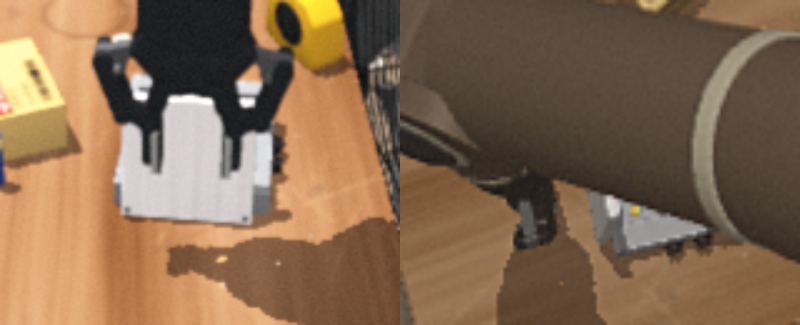

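The side view shows the plate standing on its own, leaning on the sill, with its foot at (125-250,215). The fingers are clear behind its outer face. Now I'll push it over gently.

Emit:
{"op": "step_arm", "data": {
  "deltas": "0 0 0 -0.12 -1 0 0.5; 0 0 0 -0.24 -2 0 0.5; 0 0 0 -0.34 -2.8 0 0.5; 0 0 0 -0.39 -3.2 0 0.5; 0 0 0 -0.43 -3.5 0 0.5; 0 0 0 -0.46 -3.8 0 0.5; 0 0 0 -0.5 -4.1 0 0.5"
}}

```text
t: 26.3
ee_pos: [0.5443, 0.1609, 0.0529]
orientation: [[0.122, 0.992, 0.0], [0.992, -0.122, 0.0], [0.0, -0.0, -1.0]]
ft_force: [-0.0, -0.2, 0.2]
grip_width: 0.0426
grasp_force: 0.0
```

Emit:
{"op": "step_arm", "data": {
  "deltas": "0 0 0 -0.03 -0.25 0 0.5; 0 0 0 -0.06 -0.5 0 0.5; 0 0 0 -0.09 -0.75 0 0.5; 0 0 0 -0.12 -1 0 0.5"
}}

```text
t: 26.8
ee_pos: [0.5431, 0.1508, 0.0529]
orientation: [[0.123, 0.992, 0.0], [0.992, -0.123, 0.0], [0.0, 0.0, -1.0]]
ft_force: [-0.4, 0.4, -0.6]
grip_width: 0.0427
grasp_force: 0.0
```

Emit:
{"op": "step_arm", "data": {
  "deltas": "0 0 0 -0.03 -0.25 0 0.5; 0 0 0 -0.06 -0.5 0 0.5; 0 0 0 -0.09 -0.75 0 0.5; 0 0 0 -0.12 -1 0 0.5"
}}

```text
t: 27.3
ee_pos: [0.5419, 0.1407, 0.0529]
orientation: [[0.123, 0.992, 0.0], [0.992, -0.123, 0.0], [0.0, 0.0, -1.0]]
ft_force: [0.5, 0.2, -0.1]
grip_width: 0.0428
grasp_force: 0.0
```

```bash
cat > c2.py <<'E'
from h import *
bc=np.array([.537,.1007]);ex=np.array([-.122,-.993]);ey=np.array([.993,-.122])
W=lambda bx,by,z:np.r_[bc+bx*ex+by*ey,z]
b=r.snapshot("side");hsv=cv2.cvtColor(b,cv2.COLOR_RGB2HSV)
for c in(252,260,270,280,290,298,304):
    col=hsv[225:295,c];print(c,"V:",col[::3,2].tolist())
print("px foot",proj("side",[W(-.06,0,0),W(-.06,0,.022),W(.04,0,.0375),W(-.085,0,.03),W(-.085,0,.02)]).round(0).tolist())
o=r.get_obs();print(o["t"],o["ee_pos"],o["ft_force"])
E
python3 c2.py
```

```text
252 V: [214, 226, 122, 172, 96, 178, 248, 254, 255, 255, 255, 254, 254, 254, 254, 255, 188, 159, 147, 101, 99, 173, 169, 176]
260 V: [52, 47, 65, 186, 205, 184, 255, 254, 255, 254, 254, 254, 254, 255, 254, 255, 234, 163, 100, 98, 106, 131, 186, 186]
270 V: [193, 107, 132, 197, 109, 225, 254, 254, 254, 254, 197, 196, 228, 255, 254, 254, 255, 170, 111, 113, 112, 143, 206, 205]
280 V: [213, 101, 122, 235, 105, 219, 255, 254, 254, 255, 192, 195, 193, 255, 254, 254, 255, 174, 121, 122, 122, 127, 217, 214]
290 V: [144, 84, 79, 105, 77, 171, 251, 254, 254, 255, 197, 202, 201, 202, 204, 255, 255, 186, 133, 134, 130, 131, 229, 230]
298 V: [173, 101, 106, 189, 116, 156, 249, 254, 255, 193, 191, 196, 194, 197, 196, 198, 183, 200, 154, 133, 133, 125, 166, 222]
304 V: [222, 118, 107, 122, 219, 216, 214, 220, 216, 218, 127, 126, 126, 123, 127, 108, 104, 129, 129, 130, 134, 134, 167, 229]
px foot [[278.0, 274.0], [278.0, 265.0], [282.0, 227.0], [277.0, 271.0], [277.0, 275.0]]
27.35 [0.54187571 0.14027594 0.05283424] [ 1.0316465  -0.55223085  0.87511703]
```

Column brightness shows the white outer face spanning rows 243-274, so the cover has landed on the box. I'll lift, retreat in front, and measure it unobstructed.

Emit:
{"op": "step_arm", "data": {
  "deltas": "0 0 0 0 0 2 0.5; 0 0 0 0.4 3 3 0.5; 0 0 0 0.7 6 3 0.5; 0 0 0 0.95 7.8 3 0.5;0 0 0 0.95 7.8 0 0.5; 0 0 0 0.95 7.8 -3 0.5; 0 0 0 0.95 7.8 -5 0.5;0 0 0 0.95 7.8 -5 0.5"
}}

```text
t: 28.35
ee_pos: [0.5506, 0.2183, 0.0018]
orientation: [[0.123, 0.992, -0.002], [0.992, -0.123, -0.001], [-0.001, -0.002, -1.0]]
ft_force: [0.2, -0.4, 0.2]
grip_width: 0.0429
grasp_force: 0.0
```

```bash
cat > c3.py <<'E'
from h import *
bc=np.array([.537,.1007]);ex=np.array([-.122,-.993]);ey=np.array([.993,-.122])
W=lambda bx,by,z:np.r_[bc+bx*ex+by*ey,z]
B=lambda P:np.c_[(P[:,:2]-bc)@ex,(P[:,:2]-bc)@ey]*1000
b=r.snapshot("side");hsv=cv2.cvtColor(b,cv2.COLOR_RGB2HSV)
m=(hsv[...,2]>180)&(hsv[...,1]<45);m[:225]=0;m[295:]=0
for c in range(240,316,3):
    q=np.where(m[:,c])[0]
    print(c,(q.min(),q.max(),len(q)) if len(q) else None,end="; ")
print()
for n,z in(("back top corners z.03",.03),("front",.031)):pass
for row in(240,246,252,258,264,270,275):
    q=np.where(m[row,235:320])[0]+235
    print(row,(q.min(),q.max()) if len(q) else None, B(cast("side",[(q.min(),row),(q.max(),row)],.031)).round(0).tolist() if len(q) else '')
print("cols bx for row @280, z=.031:",[(rr,B(cast("side",[(280,rr)],.031))[0,0].round(1)) for rr in(238,240,242,244,246,272,274,276,278)])
o=r.get_obs();print(o["t"],o["ee_pos"],o["ft_force"])
E
python3 c3.py
```

```text
240 None; 243 None; 246 (np.int64(270), np.int64(272), 3); 249 (np.int64(268), np.int64(274), 7); 252 (np.int64(225), np.int64(275), 25); 255 (np.int64(246), np.int64(272), 16); 258 (np.int64(250), np.int64(255), 6); 261 None; 264 (np.int64(263), np.int64(273), 11); 267 (np.int64(258), np.int64(275), 18); 270 (np.int64(258), np.int64(275), 18); 273 (np.int64(258), np.int64(276), 19); 276 (np.int64(257), np.int64(275), 19); 279 (np.int64(258), np.int64(276), 19); 282 (np.int64(259), np.int64(276), 18); 285 (np.int64(264), np.int64(277), 13); 288 None; 291 None; 294 (np.int64(250), np.int64(258), 9); 297 (np.int64(247), np.int64(277), 19); 300 (np.int64(225), np.int64(277), 21); 303 (np.int64(225), np.int64(238), 7); 306 (np.int64(225), np.int64(236), 9); 309 (np.int64(225), np.int64(233), 9); 312 None; 315 None; 
240 None 
246 (np.int64(250), np.int64(301)) [[-19.0, 59.0], [-8.0, -42.0]]
252 (np.int64(251), np.int64(301)) [[-37.0, 54.0], [-27.0, -43.0]]
258 (np.int64(255), np.int64(300)) [[-54.0, 44.0], [-45.0, -41.0]]
264 (np.int64(264), np.int64(285)) [[-69.0, 25.0], [-65.0, -14.0]]
270 (np.int64(246), np.int64(287)) [[-89.0, 57.0], [-81.0, -19.0]]
275 (np.int64(247), np.int64(299)) [[-102.0, 54.0], [-92.0, -42.0]]
cols bx for row @280, z=.031: [(238, np.float64(12.8)), (240, np.float64(6.4)), (242, np.float64(-0.0)), (244, np.float64(-6.3)), (246, np.float64(-12.6)), (272, np.float64(-87.9)), (274, np.float64(-93.2)), (276, np.float64(-98.6)), (278, np.float64(-103.8))]
28.4 [0.55133202 0.21890854 0.00292764] [-1.0284095   0.10926417 -0.02299606]
```

The cover lies on the box, its front edge at bx≈-90 mm and about 5 mm toward +y of the box centre. Pushing diagonally with both fingers on its front edge should centre it before the mouth. First I'll make contact.

Emit:
{"op": "step_arm", "data": {
  "deltas": "0 0 0 -0.05 -0.4 -0.2 0.5; 0 0 0 -0.1 -0.8 -0.2 0.5; 0 0 0 -0.15 -1.2 -0.2 0.5; 0 0 0 -0.18 -1.5 -0.2 0.5; 0 0 0 -0.18 -1.5 -0.2 0.5"
}}

```text
t: 29.02
ee_pos: [0.5497, 0.2035, 0.001]
orientation: [[0.123, 0.992, 0.0], [0.992, -0.123, -0.0], [-0.0, 0.0, -1.0]]
ft_force: [-0.7, 0.6, -0.3]
grip_width: 0.0428
grasp_force: 0.0
```

Emit:
{"op": "step_arm", "data": {
  "deltas": "0 0 0 -0.02 -0.2 0 0.5; 0 0 0 -0.05 -0.4 0 0.5"
}}

```text
t: 29.28
ee_pos: [0.5491, 0.2, 0.0009]
orientation: [[0.122, 0.992, 0.0], [0.992, -0.122, 0.0], [0.0, -0.0, -1.0]]
ft_force: [-0.3, 0.8, -0.5]
grip_width: 0.0426
grasp_force: 0.7
```

Emit:
{"op": "step_arm", "data": {
  "deltas": "0 0 0 -0.09 -0.18 0 0.5; 0 0 0 -0.18 -0.35 0 0.5; 0 0 0 -0.27 -0.53 0 0.5; 0 0 0 -0.36 -0.71 0 0.5; 0 0 0 -0.46 -0.89 0 0.5; 0 0 0 -0.55 -1.06 0 0.5; 0 0 0 -0.64 -1.24 0 0.5; 0 0 0 -0.73 -1.42 0 0.5;0 0 0 -0.73 -1.42 0 0.5"
}}

```text
t: 30.4
ee_pos: [0.5417, 0.1853, 0.0009]
orientation: [[0.123, 0.992, -0.0], [0.992, -0.123, -0.0], [-0.0, -0.0, -1.0]]
ft_force: [0.6, -0.1, -0.3]
grip_width: 0.0429
grasp_force: 0.2
```

```bash
python3 c3.py | sed -n '2,20p'
```

```text
240 (np.int64(256), np.int64(305)) [[1.0, 49.0], [12.0, -49.0]]
246 (np.int64(259), np.int64(304)) [[-17.0, 41.0], [-8.0, -48.0]]
252 (np.int64(248), np.int64(289)) [[-37.0, 60.0], [-29.0, -19.0]]
258 (np.int64(246), np.int64(291)) [[-55.0, 62.0], [-46.0, -24.0]]
264 (np.int64(251), np.int64(307)) [[-71.0, 50.0], [-60.0, -55.0]]
270 None 
275 None 
cols bx for row @280, z=.031: [(238, np.float64(12.8)), (240, np.float64(6.4)), (242, np.float64(-0.0)), (244, np.float64(-6.3)), (246, np.float64(-12.6)), (272, np.float64(-87.9)), (274, np.float64(-93.2)), (276, np.float64(-98.6)), (278, np.float64(-103.8))]
30.45 [0.54166268 0.18533521 0.00087795] [ 0.47631347 -0.39081105 -0.01499856]
```

Centred now: the right edge is at cast by≈-48.5, with about 2 mm of side-camera bias. Next, straight on toward the lip.

Emit:
{"op": "step_arm", "data": {
  "deltas": "0 0 0 -0.04 -0.3 0 0.5; 0 0 0 -0.07 -0.6 0 0.5; 0 0 0 -0.11 -0.9 0 0.5; 0 0 0 -0.15 -1.2 0 0.5; 0 0 0 -0.18 -1.5 0 0.5; 0 0 0 -0.18 -1.5 0 0.5"
}}

```text
t: 31.2
ee_pos: [0.54, 0.17, 0.0009]
orientation: [[0.123, 0.992, -0.0], [0.992, -0.123, -0.001], [-0.001, -0.0, -1.0]]
ft_force: [0.0, -0.5, -0.1]
grip_width: 0.0427
grasp_force: 0.0
```

Emit:
{"op": "step_arm", "data": {
  "deltas": "0 0 0 -0.02 -0.15 0 0.5; 0 0 0 -0.04 -0.3 0 0.5; 0 0 0 -0.06 -0.45 0 0.5; 0 0 0 -0.06 -0.45 0 0.5"
}}

```text
t: 31.7
ee_pos: [0.5394, 0.1659, 0.0009]
orientation: [[0.123, 0.992, -0.0], [0.992, -0.123, -0.0], [-0.0, -0.0, -1.0]]
ft_force: [0.1, 1.5, -0.9]
grip_width: 0.0425
grasp_force: 0.4
```

Emit:
{"op": "step_arm", "data": {
  "deltas": "0 0 0 -0.01 -0.1 0 0.5; 0 0 0 -0.02 -0.2 0 0.5; 0 0 0 -0.02 -0.2 0 0.5"
}}

```text
t: 32.08
ee_pos: [0.5392, 0.1641, 0.0009]
orientation: [[0.123, 0.992, -0.0], [0.992, -0.123, -0.0], [-0.0, -0.0, -1.0]]
ft_force: [-0.5, 0.2, -0.5]
grip_width: 0.0427
grasp_force: 0.5
```

Emit:
{"op": "step_arm", "data": {
  "deltas": "0 0 0 -0.01 -0.1 0 0.5; 0 0 0 -0.02 -0.15 0 0.5; 0 0 0 -0.02 -0.15 0 0.5"
}}

```text
t: 32.45
ee_pos: [0.539, 0.1626, 0.0009]
orientation: [[0.123, 0.992, 0.0], [0.992, -0.123, -0.0], [-0.0, 0.0, -1.0]]
ft_force: [0.4, 1.6, -0.9]
grip_width: 0.0428
grasp_force: 0.6
```

Emit:
{"op": "step_arm", "data": {
  "deltas": "0 0 0 -0.01 -0.05 0 0.5; 0 0 0 -0.01 -0.1 0 0.5; 0 0 0 -0.01 -0.1 0 0.5"
}}

```text
t: 32.83
ee_pos: [0.539, 0.1619, 0.0011]
orientation: [[0.123, 0.992, 0.0], [0.992, -0.123, 0.0], [0.0, 0.0, -1.0]]
ft_force: [-1.2, 2.8, 0.5]
grip_width: 0.0423
grasp_force: 0.9
```

Emit:
{"op": "step_arm", "data": {
  "deltas": "0 0 0 -0.01 -0.05 0 0.5; 0 0 0 -0.01 -0.1 0 0.5; 0 0 0 -0.01 -0.1 0 0.5"
}}

```text
t: 33.2
ee_pos: [0.5389, 0.1608, 0.001]
orientation: [[0.123, 0.992, 0.0], [0.992, -0.123, 0.0], [0.0, 0.0, -1.0]]
ft_force: [0.6, 2.6, 0.6]
grip_width: 0.0426
grasp_force: 1.3
```

Emit:
{"op": "step_arm", "data": {
  "deltas": "0 0 0 -0.01 -0.05 0 0.5; 0 0 0 -0.01 -0.1 0 0.5; 0 0 0 -0.01 -0.1 0 0.5"
}}

```text
t: 33.58
ee_pos: [0.5388, 0.1597, 0.001]
orientation: [[0.123, 0.992, 0.0], [0.992, -0.123, 0.0], [0.0, 0.0, -1.0]]
ft_force: [-0.2, 2.8, 1.0]
grip_width: 0.0428
grasp_force: 1.6
```

Emit:
{"op": "step_arm", "data": {
  "deltas": "0 0 0 -0.01 -0.05 0 0.5; 0 0 0 -0.01 -0.1 0 0.5; 0 0 0 -0.01 -0.1 0 0.5"
}}

```text
t: 33.95
ee_pos: [0.5387, 0.1592, 0.001]
orientation: [[0.122, 0.992, 0.0], [0.992, -0.122, 0.001], [0.001, 0.0, -1.0]]
ft_force: [0.8, 4.4, 1.1]
grip_width: 0.0426
grasp_force: 2.2
```

Force is rising, so the back stop is reached. Now I'll press lightly on the front edge from above to seat it and feel its height.

Emit:
{"op": "step_arm", "data": {
  "deltas": "0 0 0 0 0.1 0 0.5; 0 0 0 0.01 0.2 1.5 0.5; 0 0 0 0 0.2 1.8 0.5; 0 0 0 -0.2 -1.5 1.8 0.5; 0 0 0 -0.2 -1.6 1.8 0.5; 0 0 0 -0.2 -1.6 1.1 0.5; 0 0 0 -0.2 -1.6 0.9 0.5; 0 0 0 -0.2 -1.6 0.8 0.5;0 0 0 -0.2 -1.6 0.7 0.5;0 0 0 -0.2 -1.6 0.7 0.5"
}}

```text
t: 35.2
ee_pos: [0.5366, 0.1428, 0.0079]
orientation: [[0.122, 0.992, -0.0], [0.992, -0.122, 0.0], [0.0, -0.0, -1.0]]
ft_force: [-0.4, 0.1, -0.2]
grip_width: 0.0424
grasp_force: 0.0
```

Emit:
{"op": "step_arm", "data": {
  "deltas": "0 0 0 0 0 -0.1 0.5; 0 0 0 0 0 -0.15 0.5; 0 0 0 0 0 -0.15 0.5"
}}

```text
t: 35.58
ee_pos: [0.5366, 0.1427, 0.0064]
orientation: [[0.123, 0.992, 0.0], [0.992, -0.123, -0.0], [-0.0, 0.0, -1.0]]
ft_force: [0.4, 0.5, 0.4]
grip_width: 0.0425
grasp_force: 0.0
```

Emit:
{"op": "step_arm", "data": {
  "deltas": "0 0 0 0 0 -0.1 0.5; 0 0 0 0 0 -0.15 0.5; 0 0 0 0 0 -0.15 0.5"
}}

```text
t: 35.95
ee_pos: [0.5366, 0.1427, 0.0048]
orientation: [[0.123, 0.992, -0.0], [0.992, -0.123, -0.0], [-0.0, -0.0, -1.0]]
ft_force: [-0.7, -0.5, -0.8]
grip_width: 0.0426
grasp_force: 0.0
```

Emit:
{"op": "step_arm", "data": {
  "deltas": "0 0 0 0 0 -0.05 0.5; 0 0 0 0 0 -0.1 0.5; 0 0 0 0 0 -0.1 0.5"
}}

```text
t: 36.33
ee_pos: [0.5367, 0.1427, 0.004]
orientation: [[0.123, 0.992, 0.0], [0.992, -0.123, -0.0], [-0.0, 0.0, -1.0]]
ft_force: [-0.2, -0.3, 0.7]
grip_width: 0.0429
grasp_force: 0.8
```

Emit:
{"op": "step_arm", "data": {
  "deltas": "0 0 0 0 0 -0.05 0.5; 0 0 0 0 0 -0.1 0.5; 0 0 0 0 0 -0.1 0.5"
}}

```text
t: 36.7
ee_pos: [0.5367, 0.1427, 0.0039]
orientation: [[0.123, 0.992, 0.001], [0.992, -0.123, -0.001], [-0.001, 0.001, -1.0]]
ft_force: [-2.8, -1.4, 12.0]
grip_width: 0.0427
grasp_force: 6.1
```

Emit:
{"op": "step_arm", "data": {
  "deltas": "0 0 0 0 0 -0.05 0.5; 0 0 0 0 0 -0.1 0.5; 0 0 0 0 0 -0.1 0.5"
}}

```text
t: 37.08
ee_pos: [0.5367, 0.1427, 0.0038]
orientation: [[0.123, 0.992, 0.001], [0.992, -0.123, -0.001], [-0.001, 0.001, -1.0]]
ft_force: [-6.9, -2.3, 22.0]
grip_width: 0.0425
grasp_force: 11.2
```

Contact at TCP 4.0 mm means the cover's top is at about 29 mm, rigid under 20 N, which is fully home. I'll withdraw and verify.

Emit:
{"op": "step_arm", "data": {
  "deltas": "0 0 0 0 0 0.3 0.5; 0 0 0 0 0 2 0.5; 0 0 0 0 0 5 0.5; 0 0 0 0 0 10 0.5; 0 0 0 0 4 12 0.5; 0 0 0 0 10 14 0.5; 0 0 0 0 16 14 0.5; 0 0 0 -5 20 14 0.5; 0 0 0 -12 22 14 0.5;0 0 0 -12 22 14 0.5;0 0 0 -12 22 14 0.5"
}}

```text
t: 38.45
ee_pos: [0.4165, 0.363, 0.1428]
orientation: [[0.121, 0.993, 0.001], [0.993, -0.121, 0.0], [0.0, 0.001, -1.0]]
ft_force: [0.5, -1.3, 0.4]
grip_width: 0.0425
grasp_force: 0.0
```

```bash
python3 - <<'E'
from c3 import *
for n in("top","side"):
    im=r.snapshot(n);h=cv2.cvtColor(im,cv2.COLOR_RGB2HSV);im0=cv2.imread(f"pics/{n}0.png")
    x,y,w,hh=dict(top=(180,185,65,70),side=(235,210,85,80))[n]
    m=np.zeros(im.shape[:2],np.uint8);m[y:y+hh,x:x+w]=((h[...,1]<45)&(h[...,2]>(175 if n=="top" else 225)))[y:y+hh,x:x+w]
    m=cv2.morphologyEx(m,cv2.MORPH_OPEN,np.ones((3,3)))
    c=cv2.convexHull(max(cv2.findContours(m,0,1)[0],key=cv2.contourArea))
    q=cv2.boxPoints(cv2.minAreaRect(c)) if n=="top" else cv2.approxPolyDP(c,4,True)[:,0]
    print(n,cv2.contourArea(c),np.round(q).tolist(),B(cast(n,q,.029)).round(1).tolist())
    print("expected seated",proj(n,[W(-.0495,-.05,.029),W(-.0495,.05,.029),W(.044,.05,.029),W(.044,-.05,.029)]).round(0).tolist())
    # change elsewhere
    d=cv2.absdiff(im[:,:,::-1],im0).max(2)>60;ys,xs=np.where(d);print("diff count",d.sum())
E
```

```text
240 None; 243 None; 246 (np.int64(258), np.int64(262), 5); 249 (np.int64(245), np.int64(262), 18); 252 (np.int64(225), np.int64(263), 29); 255 (np.int64(238), np.int64(263), 24); 258 (np.int64(228), np.int64(263), 35); 261 (np.int64(228), np.int64(263), 33); 264 (np.int64(227), np.int64(264), 35); 267 (np.int64(228), np.int64(264), 34); 270 (np.int64(225), np.int64(264), 35); 273 (np.int64(225), np.int64(264), 35); 276 (np.int64(225), np.int64(264), 36); 279 (np.int64(225), np.int64(265), 36); 282 (np.int64(225), np.int64(265), 36); 285 (np.int64(225), np.int64(265), 36); 288 (np.int64(225), np.int64(265), 36); 291 (np.int64(225), np.int64(266), 37); 294 (np.int64(225), np.int64(266), 37); 297 (np.int64(225), np.int64(266), 37); 300 (np.int64(225), np.int64(266), 38); 303 (np.int64(225), np.int64(266), 37); 306 (np.int64(225), np.int64(267), 30); 309 (np.int64(225), np.int64(238), 10); 312 None; 315 None; 
240 (np.int64(253), np.int64(305)) [[1.0, 55.0], [12.0, -49.0]]
246 (np.int64(249), np.int64(308)) [[-19.0, 61.0], [-7.0, -56.0]]
252 (np.int64(248), np.int64(308)) [[-37.0, 60.0],
[... 263 characters left out ...]
at64(-0.0)), (244, np.float64(-6.3)), (246, np.float64(-12.6)), (272, np.float64(-87.9)), (274, np.float64(-93.2)), (276, np.float64(-98.6)), (278, np.float64(-103.8))]
38.5 [0.41778911 0.3622628  0.14248064] [ 0.49471049 -0.26464882  0.34890267]
top 1147.0 [[190.0, 205.0], [223.0, 198.0], [231.0, 233.0], [198.0, 240.0]] [[-48.6, 49.0], [43.2, 49.1], [43.5, -49.7], [-46.7, -49.5]]
expected seated [[197.0, 240.0], [190.0, 205.0], [223.0, 198.0], [231.0, 233.0]]
diff count 6333
side 1500.5 [[305, 230], [300, 259], [252, 256], [258, 228]] [[47.4, -48.3], [-45.1, -41.6], [-46.1, 51.2], [44.0, 49.7]]
expected seated [[304.0, 261.0], [252.0, 257.0], [258.0, 228.0], [306.0, 231.0]]
diff count 16836
```

```bash
python3 -c "
from bench import r
print(r.sign_off())"
```

```text
the job is handed in; nothing more can be done
None
```

The cover is on the box right way round, with its back edge under the lip and its front edge fully down behind the sill; both cameras and a light press on top confirmed it, and the job is handed in at about 38.5 s. The box shows no visible shift, but I did not check the other items on the bench one by one.

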